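# Clear the tin and shut the spice cupboard

### The job

The door of the small spice cupboard has been left open and a flat tin stands in its swing. With the fingertips, slide the tin along the worktop until it is completely out of the door's way, without picking it up or tipping it, and only then push the door fully shut; do not let the door bump the tin. Leave the mug, the timer and the jar where they stand.

Things in the scene. Friction and masses are not known exactly. Their poses are not given: they have to be found in the camera images.
- cupboard: small grey-green spice cupboard with a light wood top, fixed to the worktop, 240 mm wide (y), 120 mm deep, 175 mm high (top board 252 mm wide), three spice jars fixed inside; origin: on the worktop in the middle of its front opening; its x axis points into the cupboard, y to its left as seen from the robot, z up; cupboard fills x = 0 to 126 mm, y = -126 to 126 mm
- door (a joint): angle of the cupboard's door in rad: 0 is shut, grows as it swings open towards the robot about the upright hinge at the cupboard's left edge, 2.2 at the stop; it starts between 1.75 and 2.05. Light friction (about 0.03 N m), no spring and no catch: it stays where it is left. It can be pushed shut by its outer face
- door_hinge (a point): point on the door's hinge axis, at x = -14 mm, y = 118 mm, 87 mm above the worktop in the cupboard's frame; its own frame turns with the door: -y runs along the door to its free edge, -x points out of its outer face. The door panel is 236 mm long, 14 mm thick (0 to +14 mm in its x), from 11 to 163 mm above the worktop; the farthest part of the door sweeps a circle of radius 237 mm about this axis
- door_push (a point): point on the door's outer face, 150 mm from the hinge axis, 126 mm above the worktop, turns with the door, axes as door_hinge; a place to push it. A brass knob, about 30 mm wide, stands out 42 mm from the same face 206 mm from the hinge, 133 mm above the worktop
- flat_tin: flat round food tin with a red label, diameter 86 mm, 40 mm high, 0.16 to 0.33 kg, loose on the worktop; origin at the centre of its underside, z up
- green_mug: grey-green mug right of the cupboard, 81 x 117 x 94 mm, handle along its -y; origin at the height of its underside, 17 mm from the axis of its round body towards the handle; leave alone
- kitchen_timer: round wind-up timer left of the cupboard, diameter 62 mm, 50 mm high, grey-green cap on a cream base; origin at the centre of its underside; leave alone
- spread_jar: glass jar with a red lid, in front and to the right, diameter 65 mm, 100 mm high; origin at the centre of its underside; leave alone

How it is judged:
On the way, in this order (a step that is already met when the one before it is completed fails the run):
1. the tin is out of the door's swing while the door still stands open (horizontal distance between flat_tin and door_hinge above 0.282 m and value of joint door above 0.8 rad), for 0.2 s.
2. the door is pushed shut (value of joint door below 0.03 rad), for 0.2 s.
At the end, for the whole second after the job is handed in: the door is shut to within 0.03 rad (about 7 mm at its free edge); the tin stands upright and still on the worktop with its centre more than 282 mm from the hinge axis, that is clear of the door's swing; mug, timer and jar are within 20 mm of where they stood (value of joint door below 0.03 rad and horizontal distance between flat_tin and door_hinge above 0.282 m and height (world z) of flat_tin between -0.006 and 0.006 m and angle between flat_tin's own z axis and vertical below 0.1 rad and linear speed of flat_tin below 0.01 m/s and distance of each of green_mug, kitchen_timer, spread_jar from where it was at the start of the episode below 0.02 m); the robot touches nothing.
It fails at once if the tin is lifted off the worktop (height (world z) of flat_tin above 0.012 m).
It fails at once if the tin is tipped (angle between flat_tin's own z axis and vertical above 0.25 rad).
It fails at once if the door bumps the tin (contact force between flat_tin and door above 0.5 N).
It fails at once if the mug, timer or jar is moved (distance of any of green_mug, kitchen_timer, spread_jar from where it was at the start of the episode above 0.02 m).
It also fails if it takes over 59 s, if anything falls off the work surface, if the arm or the gripper's body presses on something with over 40 N, if the wrist force passes 120 N, or if a joint passes its speed limit or range.

### The arm

A 6-joint arm with a two-finger parallel gripper is mounted at the origin on a cart in front of the work surface, level with it; the furniture and walls round the work are solid. World frame = base frame: x ahead of the robot, y to its left, z up, the work surface at z = 0. Lengths are in m, angles in rad, forces in N, time in s.
With the tool pointing down it reaches from about 0.35 to 0.775 m from the base axis. Payload 5.5 kg.
Tool frame: the origin (TCP) lies at the very end of the fingers, on their centre line; the grasp point (between the pads) lies 19 mm behind it; z points along the fingers, y is the line along which they close (so a half turn about z gives the same grasp; the last joint's range is limited). The gripper opens to 85 mm and grips with 20 to 120 N. Pads are 22 mm wide; open, the fingers measure 114 mm over their backs; the gripper's body (76 mm by 85 mm) begins 54 mm behind the grasp point. The pads swing forward as they close: fully open they stand 13 mm farther back than shut.
Start: joints at [-1.342, 0.313, 0.046, 1.304, 0, 1.431], TCP at [0.207, -0.536, 0.231] pointing down, gripper open.
Joint ranges: [-2.76, 2.76], [-0.86, 1.69], [-1.03, 1.26], [-2.2, 2.34], [-1.47, 1.5], [-3.14, 3.14]. Speed limits (rad/s): [2.57, 2.57, 3.14, 3.14, 3.14, 3.14].

### API

Orientations are given as a unit quaternion [w, x, y, z].
In Python, from workcell import env, imaging, ticket gives the robot as it stands. The module is installed in compiled form; this text tells all that it offers.
- The arm moves only by the tool apply_moves, never from a script. Its argument "rows" is a list of rows, each an object with "xyz": the shift along the tool's x, y, z in mm, a list of three; "turn": the turn, a rotation vector about the tool's x, y, z in rad, a list of three; "grip": the opening, from 0 (shut) to 1 (fully open). A call has 1 to 12 rows; each row is the pose to reach, as a shift and turn from the pose commanded when the call began, along the tool's axes at that moment; what a row does not reach only later rows make up. A row lasts 1/12 s, in which the tool goes at most 41.7 mm and 7.16 degrees, less where a joint would pass 70% of its speed; a pose out of reach is approached as far as the arm can. A call with a gripper value outside its range is refused whole. The fingers move at their own pace and stop on an object; "force" is the grip in N (left out, the last holds). Time passes only in rows, so rows that repeat a pose let the fingers close. It gives the time, the measured TCP pose, the force, the opening and the grip force at its end, in the units of the state.
- env.get_state(): the state, without advancing time (a new reading comes with each control period).
- imaging.read_camera(name): name is "scene" or "top" or "wrist"; returns a dict with "color" (384x512x3 uint8, blue, green, red), "z_map" (384x512 float32, m along the optical axis (not along the pixel's ray), 0 where there is no reading), "camera_matrix" (3x3 intrinsics, pixels), "view" (4x4, takes a point from world to camera coordinates). Camera axes: x right, y down, z forward; pixel columns grow to the right and rows downward; lengths in m; the calibration is good to about 2 mm. A picture is of the moment at which its call begins.
- ticket.hand_in(): hands the job in; it is judged then, once.
The state is a dict: "clock": time; "joint_pos": joint angles; "qvel": joint speeds; "tau": joint torques, N m; "tcp_pos": TCP position; "orientation": TCP orientation; "wrist_force": force on the tool from outside, world axes, zero at the start; "ft_torque": the same for the moment, N m; "finger_gap": finger opening in m; "grip_force": force on a finger pad.
Only numpy, scipy, OpenCV 4.12 (cv2) and the standard library are available. Lean on these libraries where they do the work, as an engineer would, in place of code of your own. Each camera call takes 0.05 s, during which the arm holds its last target. There are 200 camera calls.

## Working session

There is one attempt and no reset: what is moved stays moved. The work goes in short steps, Python scripts to look and compute and a tool call to move; the robot and the scene stay as the last step left them, time stands still between calls to the robot, and variables do not carry over. Pictures are saved under pics/ and viewed, at most 10 in all, crops included, and the job is handed in when it is done.

Besides the shell and the picture viewer there is one more tool, called after "Emit:" by a JSON object that holds its "method" and its "body", one argument or row to a line. apply_moves: Moves the arm, as the interface text tells. Its arguments: {"type":"object","properties":{"rows":{"type":"array"},"force":{"type":"number"}},"required":["rows"]}

```bash
mkdir -p pics
python3 - <<'E'
from workcell import env, imaging
import cv2,numpy as np
s=env.get_state();print(s)
ims=[]
for n in("scene","top"):
    r=imaging.read_camera(n);np.savez(n+".npz",**r);ims.append(r["color"])
    print(n,r["camera_matrix"],np.linalg.inv(r["view"]).round(3))
    cv2.imwrite(f"pics/{n}.png",r["color"])
E
```

```text
{'clock': 0.0, 'joint_pos': array([-1.34160493e+00,  3.14020780e-01,  4.49459307e-02,  1.30362972e+00,
        4.45319533e-06,  1.43118927e+00]), 'qvel': array([ 1.89171262e-04,  2.55924411e-04, -3.49631786e-04,  1.95557864e-03,
        1.15175904e-03, -7.62219409e-05]), 'tau': array([ 6.31431903e-04, -4.80630469e+01,  2.98531491e+01,  1.92732818e-02,
       -2.63102828e-05, -7.29454001e-06]), 'tcp_pos': array([ 0.20714917, -0.53581098,  0.2303838 ]), 'orientation': array([-9.53261999e-04,  9.83046137e-01,  1.83355891e-01, -4.04984222e-05]), 'wrist_force': array([ 0.19469496, -0.72467583, -1.16768699]), 'ft_torque': array([-0.02144517, -0.00013383,  0.00213996]), 'grip_force': 0.0, 'finger_gap': 0.0852521606035202}
scene [[376.33502367   0.         252.5159104 ]
 [  0.         376.33502367 192.10925561]
 [  0.           0.           1.        ]] [[-0.442 -0.629  0.64  -0.185]
 [-0.897  0.316 -0.309  0.323]
 [-0.008 -0.71  -0.704  0.892]
 [ 0.     0.     0.     1.   ]]
top [[397.20457658   0.         252.5310147 ]
 [  0.         397.20457658 191.64793555]
 [  0.           0.           1.        ]] [[ 0.087 -0.97   0.228  0.301]
 [-0.996 -0.085  0.017 -0.027]
 [ 0.002 -0.229 -0.973  1.073]
 [ 0.     0.     0.     1.   ]]
```

View pics/scene.png

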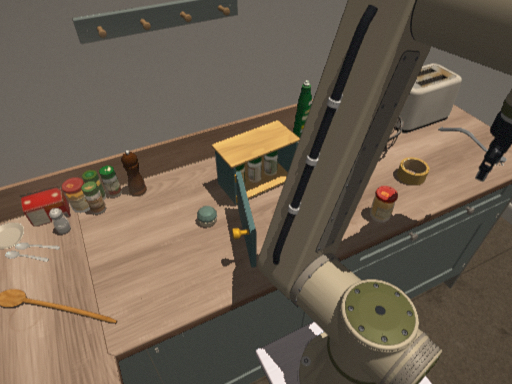

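View pics/top.png

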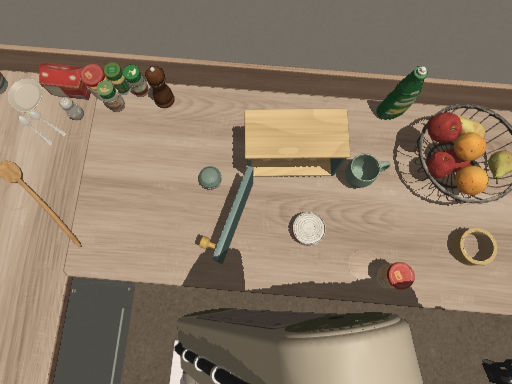

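The top view shows the tin's top at about (309,228), timer (209,177), mug (364,171) and jar lid (401,275). The wood top of the cupboard spans (245–349, 110–160). The door runs from (251,168) to (219,260), with the knob at (206,242) on its left (outer) face. Next I'll measure these.

```bash
cat > h.py <<'E'
import numpy as np,cv2
def load(n):
    r=np.load(n+".npz");return r["color"],r["z_map"],r["camera_matrix"],np.linalg.inv(r["view"])
def world(z,K,T):
    v,u=np.mgrid[:z.shape[0],:z.shape[1]]
    p=np.stack([(u-K[0,2])/K[0,0]*z,(v-K[1,2])/K[1,1]*z,z,np.ones_like(z)],-1)
    return (p@T.T)[...,:3]
def circ(W,box,zmin,zmax):
    u0,v0,u1,v1=box;P=W[v0:v1,u0:u1].reshape(-1,3);P=P[(P[:,2]>zmin)&(P[:,2]<zmax)]
    c,r=cv2.minEnclosingCircle((P[:,:2]*1000).astype(np.float32).copy());return np.round(c),round(r,1),np.round(np.median(P[:,2])*1000),len(P)
E
python3 - <<'E'
from h import *
c,z,K,T=load("top");W=world(z,K,T)
print("table z",W[200:240,130:180,2].mean())
print("tin",circ(W,(285,205,335,250),.034,.046))
print("timer",circ(W,(190,160,228,195),.02,.07))
print("mug",circ(W,(342,148,395,192),.02,.11))
print("mugrim",circ(W,(342,148,395,192),.085,.11))
print("jar",circ(W,(380,258,420,295),.09,.11))
# cupboard top
P=W[95:175,230:362].reshape(-1,3);P=P[(P[:,2]>.16)&(P[:,2]<.19)]
rc=cv2.minAreaRect((P[:,:2]*1000).astype(np.float32));print("top",rc,cv2.boxPoints(rc).round(),np.median(P[:,2]))
# door top edge
P=W[160:268,205:262].reshape(-1,3);P=P[(P[:,2]>.155)&(P[:,2]<.17)]
rd=cv2.minAreaRect((P[:,:2]*1000).astype(np.float32));print("door",rd,cv2.boxPoints(rd).round(),len(P))
E
```

```text
table z 0.002542478130092748
tin (array([ 460., -165.]), 43.2, np.float64(36.0), 696)
timer (array([577., 111.]), 30.8, np.float64(44.0), 413)
mug (array([ 625., -309.]), 57.1, np.float64(65.0), 787)
mugrim (array([ 623., -306.]), 51.1, np.float64(90.0), 197)
jar (array([ 356., -384.]), 32.3, np.float64(98.0), 578)
top ((649.9644165039062, -105.06300354003906), (163.25721740722656, 253.56683349609375), 5.7749714851379395) [[ 556.   13.]
 [ 582. -239.]
 [ 744. -223.]
 [ 718.   29.]] 0.17354493044907338
door ((471.0068054199219, 28.990474700927734), (18.243701934814453, 248.92327880859375), 75.53392028808594) [[348.  51.]
 [589. -11.]
 [594.   7.]
 [353.  69.]] 671
```

Emit:
{"method": "apply_moves", "body": {
  "rows": [
    {"xyz":[36,-25,0],"turn":[0,0,-0.05],"grip":0.45},
    {"xyz":[72,-50,0],"turn":[0,0,-0.1],"grip":0.45},
    {"xyz":[105,-72,0],"turn":[0,0,-0.15],"grip":0.45},
    {"xyz":[138,-95,0],"turn":[0,0,-0.2],"grip":0.45},
    {"xyz":[171,-117,0],"turn":[0,0,-0.25],"grip":0.45},
    {"xyz":[204,-140,0],"turn":[0,0,-0.3],"grip":0.45},
    {"xyz":[237,-162,0],"turn":[0,0,-0.35],"grip":0.45},
    {"xyz":[270,-185,0],"turn":[0,0,-0.4],"grip":0.45},
    {"xyz":[303,-208,0],"turn":[0,0,-0.45],"grip":0.45},
    {"xyz":[336,-230,0],"turn":[0,0,-0.5],"grip":0.45},
    {"xyz":[369,-253,0],"turn":[0,0,-0.55],"grip":0.45},
    {"xyz":[402,-275,0],"turn":[0,0,-0.59],"grip":0.45}
  ]
}}

```text
clock: 1.1
tcp_pos: [0.4836, -0.1329, 0.2311]
orientation: [-0.0, 0.887, 0.462, -0.0]
wrist_force: [0.7, -1.1, -0.5]
finger_gap: 0.0381
grip_force: 0.0
```

Emit:
{"method": "apply_moves", "body": {
  "rows": [
    {"xyz":[30,0,10],"turn":[0,0,0],"grip":0.45},
    {"xyz":[35,0,45],"turn":[0,0,0],"grip":0.45},
    {"xyz":[35,0,80],"turn":[0,0,0],"grip":0.45},
    {"xyz":[35,0,115],"turn":[0,0,0],"grip":0.45},
    {"xyz":[35,0,145],"turn":[0,0,0],"grip":0.45},
    {"xyz":[35,0,170],"turn":[0,0,0],"grip":0.45},
    {"xyz":[35,0,190],"turn":[0,0,0],"grip":0.45},
    {"xyz":[35,0,205],"turn":[0,0,0],"grip":0.45},
    {"xyz":[35,0,213],"turn":[0,0,0],"grip":0.45},
    {"xyz":[35,0,218],"turn":[0,0,0],"grip":0.45},
    {"xyz":[35,0,218],"turn":[0,0,0],"grip":0.45}
  ]
}}

```text
clock: 2.02
tcp_pos: [0.5026, -0.1061, 0.0125]
orientation: [-0.001, 0.887, 0.461, -0.001]
wrist_force: [-0.9, 0.3, -0.3]
finger_gap: 0.0384
grip_force: 0.0
```

```bash
cat > look.py <<'E'
import sys,cv2,numpy as np
from workcell import env,imaging
r=imaging.read_camera("top");np.savez("top.npz",**r);cv2.imwrite("pics/"+sys.argv[1],r["color"])
s=env.get_state();print(s["clock"],s["tcp_pos"].round(3),s["wrist_force"].round(1))
E
python3 look.py t2.png
```

```text
2.0667 [ 0.503 -0.106  0.013] [-0.1  0.4  0. ]
```

View pics/t2.png

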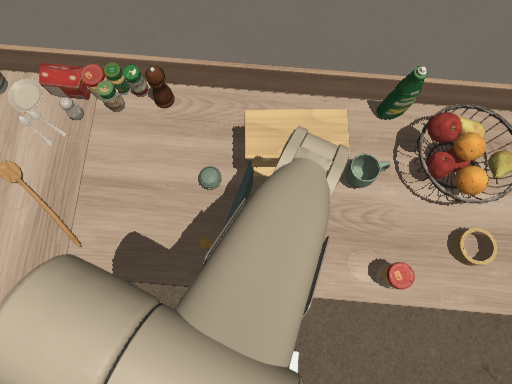

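The arm hides the tin and most of the door. Timer, mug and jar haven't moved, and the force reading is near zero. I'll push along tool -x.

Emit:
{"method": "apply_moves", "body": {
  "rows": [
    {"xyz":[-6,0,0],"turn":[0,0,0],"grip":0.45},
    {"xyz":[-12,0,0],"turn":[0,0,0],"grip":0.45},
    {"xyz":[-17,0,0],"turn":[0,0,0],"grip":0.45},
    {"xyz":[-21,0,0],"turn":[0,0,0],"grip":0.45},
    {"xyz":[-25,0,0],"turn":[0,0,0],"grip":0.45},
    {"xyz":[-29,0,0],"turn":[0,0,0],"grip":0.45},
    {"xyz":[-34,0,0],"turn":[0,0,0],"grip":0.45},
    {"xyz":[-40,0,0],"turn":[0,0,0],"grip":0.45},
    {"xyz":[-46,0,0],"turn":[0,0,0],"grip":0.45},
    {"xyz":[-52,0,0],"turn":[0,0,0],"grip":0.45}
  ]
}}

```text
clock: 2.9
tcp_pos: [0.4733, -0.1494, 0.0134]
orientation: [0.0, 0.887, 0.461, 0.0]
wrist_force: [2.0, 2.9, 1.8]
finger_gap: 0.0384
grip_force: 1.4
```

Run:
```python
import cv2
from workcell import imaging,env
cv2.imwrite("pics/w3.png",imaging.read_camera("wrist")["color"]);print(env.get_state()["wrist_force"])
```

```text
[-0.04856866  0.13680569  0.38405933]
```

View pics/w3.png

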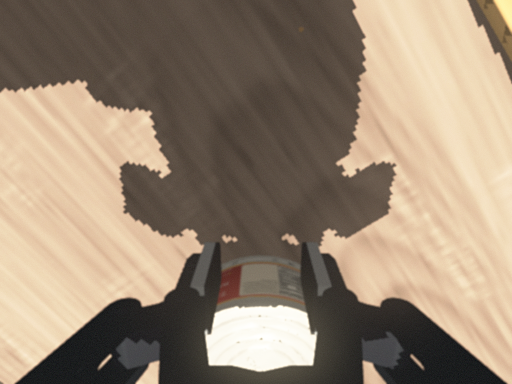

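The wrist view shows the tin at about (262,320), centred between the two fingers at (205,290) and (318,290) and upright. I'll keep pushing, another 78 mm.

Emit:
{"method": "apply_moves", "body": {
  "rows": [
    {"xyz":[-4,0,0],"turn":[0,0,0],"grip":0.45},
    {"xyz":[-9,0,0],"turn":[0,0,0],"grip":0.45},
    {"xyz":[-15,0,0],"turn":[0,0,0],"grip":0.45},
    {"xyz":[-22,0,0],"turn":[0,0,0],"grip":0.45},
    {"xyz":[-30,0,0],"turn":[0,0,0],"grip":0.45},
    {"xyz":[-38,0,0],"turn":[0,0,0],"grip":0.45},
    {"xyz":[-46,0,0],"turn":[0,0,0],"grip":0.45},
    {"xyz":[-54,0,0],"turn":[0,0,0],"grip":0.45},
    {"xyz":[-61,0,0],"turn":[0,0,0],"grip":0.45},
    {"xyz":[-68,0,0],"turn":[0,0,0],"grip":0.45},
    {"xyz":[-74,0,0],"turn":[0,0,0],"grip":0.45},
    {"xyz":[-78,0,0],"turn":[0,0,0],"grip":0.45}
  ]
}}

```text
clock: 3.95
tcp_pos: [0.428, -0.2134, 0.0133]
orientation: [0.0, 0.887, 0.461, -0.0]
wrist_force: [0.2, 1.4, -0.2]
finger_gap: 0.0382
grip_force: 0.7
```

Emit:
{"method": "apply_moves", "body": {
  "rows": [
    {"xyz":[4,0,0],"turn":[0,0,0],"grip":0.45},
    {"xyz":[12,0,0],"turn":[0,0,0],"grip":0.45},
    {"xyz":[25,0,-10],"turn":[0,0,0],"grip":0.45},
    {"xyz":[30,0,-40],"turn":[0,0,0],"grip":0.3},
    {"xyz":[30,0,-75],"turn":[0,0,0],"grip":0},
    {"xyz":[30,0,-110],"turn":[0,0,0],"grip":0},
    {"xyz":[30,0,-145],"turn":[0,0,0],"grip":0},
    {"xyz":[30,0,-180],"turn":[0,0,0],"grip":0},
    {"xyz":[30,0,-215],"turn":[0,0,0],"grip":0},
    {"xyz":[30,0,-250],"turn":[0,0,0],"grip":0},
    {"xyz":[30,0,-270],"turn":[0,0,0],"grip":0}
  ]
}}

```text
clock: 4.87
tcp_pos: [0.447, -0.1878, 0.2874]
orientation: [0.002, 0.887, 0.462, 0.001]
wrist_force: [0.8, -1.3, -0.2]
finger_gap: 0.0002
grip_force: 0.0
```

```bash
python3 look.py t4.png
python3 - <<'E'
import cv2,numpy as np
from workcell import imaging
r=imaging.read_camera("scene");np.savez("scene.npz",**r);r=imaging.read_camera("wrist");np.savez("wrist.npz",**r)
from h import *
a=cv2.imread("pics/t4.png");cv2.imwrite("pics/w4.png",np.vstack([cv2.resize(a,(400,300)),cv2.resize(r["color"],(400,300))]))
E
```

```text
4.9167 [ 0.448 -0.189  0.29 ] [ 2.2 -0.9  2.9]
```

View pics/w4.png

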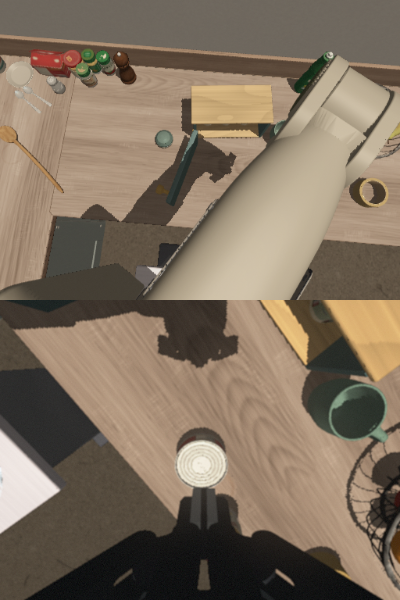

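Run:
```python
from h import *
c,z,K,T=load("wrist");W=world(z,K,T)
P=circ(W,(215,165,300,252),.033,.046);print("tin",P,"dist",np.hypot(580-P[0][0],7-P[0][1]))
c,z,K,T=load("top");W=world(z,K,T)
print("timer",circ(W,(190,160,228,195),.02,.07))
P=W[160:268,205:262].reshape(-1,3);P=P[(P[:,2]>.155)&(P[:,2]<.17)]
rd=cv2.minAreaRect((P[:,:2]*1000).astype(np.float32));print("door",cv2.boxPoints(rd).round(),len(P))
```

```text
tin (array([ 400., -255.]), 43.3, np.float64(38.0), 3390) dist 317.8741889490243
timer (array([577., 112.]), 31.0, np.float64(43.0), 409)
door [[348.  54.]
 [589. -11.]
 [593.   4.]
 [352.  69.]] 670
```

Emit:
{"method": "apply_moves", "body": {
  "rows": [
    {"xyz":[30,-20,0],"turn":[0,0,-0.08],"grip":0},
    {"xyz":[58,-40,0],"turn":[0,0,-0.16],"grip":0},
    {"xyz":[86,-60,0],"turn":[0,0,-0.24],"grip":0},
    {"xyz":[114,-80,0],"turn":[0,0,-0.32],"grip":0},
    {"xyz":[142,-98,0],"turn":[0,0,-0.4],"grip":0},
    {"xyz":[170,-117,0],"turn":[0,0,-0.48],"grip":0},
    {"xyz":[198,-136,0],"turn":[0,0,-0.56],"grip":0},
    {"xyz":[220,-151,0],"turn":[0,0,-0.64],"grip":0},
    {"xyz":[235,-161,0],"turn":[0,0,-0.71],"grip":0},
    {"xyz":[239,-164,0],"turn":[0,0,-0.71],"grip":0},
    {"xyz":[239,-164,0],"turn":[0,0,-0.71],"grip":0}
  ]
}}

```text
clock: 5.93
tcp_pos: [0.4479, 0.1032, 0.2818]
orientation: [-0.001, 0.671, 0.742, -0.001]
wrist_force: [0.1, -0.2, 0.6]
finger_gap: -0.0
grip_force: 0.0
```

The tin is upright at 318 mm from the hinge (282 needed), and the door hasn't moved. I'll lower the closed fingers beside the door's outer face and bring them up to it.

Emit:
{"method": "apply_moves", "body": {
  "rows": [
    {"xyz":[0,0,30],"turn":[0,0,0],"grip":0},
    {"xyz":[0,0,65],"turn":[0,0,0],"grip":0},
    {"xyz":[0,0,100],"turn":[0,0,0],"grip":0},
    {"xyz":[0,0,130],"turn":[0,0,0],"grip":0},
    {"xyz":[0,0,150],"turn":[0,0,0],"grip":0},
    {"xyz":[0,0,162],"turn":[0,0,0],"grip":0},
    {"xyz":[-10,-4,164],"turn":[0,0,0],"grip":0},
    {"xyz":[-20,-8,164],"turn":[0,0,0],"grip":0},
    {"xyz":[-30,-11,164],"turn":[0,0,0],"grip":0},
    {"xyz":[-36,-13,164],"turn":[0,0,0],"grip":0},
    {"xyz":[-38,-14,164],"turn":[0,0,0],"grip":0}
  ]
}}

```text
clock: 6.85
tcp_pos: [0.4392, 0.0609, 0.1203]
orientation: [0.001, 0.673, 0.74, 0.001]
wrist_force: [0.5, 0.5, -0.6]
finger_gap: -0.0
grip_force: 0.0
```

```bash
python3 look.py t5.png
python3 - <<'E'
import cv2,numpy as np
from workcell import imaging
a=imaging.read_camera("scene")["color"];b=cv2.imread("pics/t5.png")
cv2.imwrite("pics/s5.png",np.vstack([cv2.resize(x,(400,300)) for x in(b,a)]))
E
```

```text
6.9 [0.439 0.061 0.12 ] [ 0.5 -0.3 -0.6]
```

View pics/s5.png

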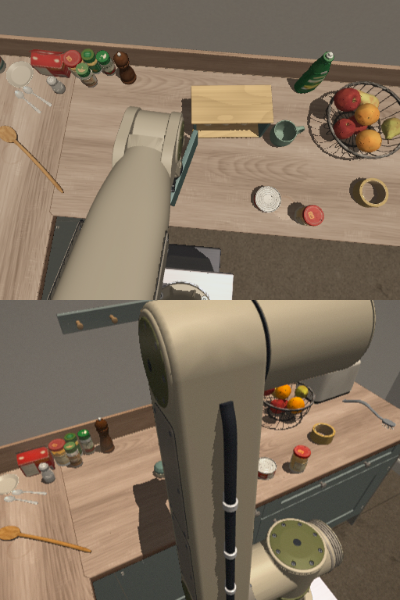

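Top view: the tin is at (267,199), well clear of the door. The gripper is left of the door on its outer face, at about (150,130). Jar and mug haven't moved. Now I'll push the door along its arc.

Emit:
{"method": "apply_moves", "body": {
  "rows": [
    {"xyz":[-13,-3,0],"turn":[0,0,0],"grip":0},
    {"xyz":[-29,-9,0],"turn":[0,0,0],"grip":0},
    {"xyz":[-45,-13,0],"turn":[0,0,0],"grip":0},
    {"xyz":[-60,-14,0],"turn":[0,0,0],"grip":0},
    {"xyz":[-74,-15,0],"turn":[0,0,0],"grip":0},
    {"xyz":[-88,-14,0],"turn":[0,0,0],"grip":0},
    {"xyz":[-102,-11,0],"turn":[0,0,0],"grip":0},
    {"xyz":[-116,-7,0],"turn":[0,0,0],"grip":0},
    {"xyz":[-129,-3,0],"turn":[0,0,0],"grip":0},
    {"xyz":[-142,3,0],"turn":[0,0,0],"grip":0},
    {"xyz":[-154,10,0],"turn":[0,0,0],"grip":0},
    {"xyz":[-165,18,0],"turn":[0,0,0],"grip":0}
  ]
}}

```text
clock: 7.95
tcp_pos: [0.4736, -0.1009, 0.1195]
orientation: [0.0, 0.672, 0.741, 0.0]
wrist_force: [0.3, 0.5, 1.8]
finger_gap: -0.0
grip_force: 0.5
```

Emit:
{"method": "apply_moves", "body": {
  "rows": [
    {"xyz":[-7,7,0],"turn":[0,0,0],"grip":0},
    {"xyz":[-17,18,0],"turn":[0,0,0],"grip":0},
    {"xyz":[-27,30,0],"turn":[0,0,0],"grip":0},
    {"xyz":[-34,40,0],"turn":[0,0,0],"grip":0},
    {"xyz":[-40,51,0],"turn":[0,0,0],"grip":0},
    {"xyz":[-44,61,0],"turn":[0,0,0],"grip":0},
    {"xyz":[-48,70,0],"turn":[0,0,0],"grip":0},
    {"xyz":[-50,78,0],"turn":[0,0,0],"grip":0},
    {"xyz":[-52,85,0],"turn":[0,0,0],"grip":0},
    {"xyz":[-53,91,0],"turn":[0,0,0],"grip":0},
    {"xyz":[-53,95,0],"turn":[0,0,0],"grip":0},
    {"xyz":[-54,98,0],"turn":[0,0,0],"grip":0}
  ]
}}

```text
clock: 8.95
tcp_pos: [0.5707, -0.1439, 0.1191]
orientation: [-0.004, 0.672, 0.741, -0.004]
wrist_force: [-26.2, -0.4, 17.3]
finger_gap: -0.0002
grip_force: 8.9
```

Emit:
{"method": "apply_moves", "body": {
  "rows": [
    {"xyz":[0,2,0],"turn":[0,0,0],"grip":0},
    {"xyz":[0,4,0],"turn":[0,0,0],"grip":0},
    {"xyz":[0,6,0],"turn":[0,0,0],"grip":0},
    {"xyz":[0,6,0],"turn":[0,0,0],"grip":0}
  ]
}}

```text
clock: 9.28
tcp_pos: [0.5704, -0.1437, 0.1193]
orientation: [-0.007, 0.673, 0.74, -0.008]
wrist_force: [-36.0, -5.0, 22.4]
finger_gap: 0.0002
grip_force: 10.5
```

Emit:
{"method": "apply_moves", "body": {
  "rows": [
    {"xyz":[0,-6,0],"turn":[0,0,0],"grip":0},
    {"xyz":[0,-14,0],"turn":[0,0,0],"grip":0},
    {"xyz":[0,-30,0],"turn":[0,0,0],"grip":0},
    {"xyz":[0,-50,0],"turn":[0,0,0],"grip":0},
    {"xyz":[0,-65,-30],"turn":[0,0,0],"grip":0},
    {"xyz":[0,-80,-65],"turn":[0,0,0],"grip":0},
    {"xyz":[30,-80,-95],"turn":[0,0,0],"grip":0},
    {"xyz":[60,-80,-120],"turn":[0,0,0],"grip":0},
    {"xyz":[95,-80,-135],"turn":[0,0,0],"grip":0},
    {"xyz":[130,-80,-135],"turn":[0,0,0],"grip":0},
    {"xyz":[165,-80,-135],"turn":[0,0,0],"grip":0},
    {"xyz":[200,-80,-135],"turn":[0,0,0],"grip":0}
  ]
}}

```text
clock: 10.28
tcp_pos: [0.4825, 0.0493, 0.255]
orientation: [0.001, 0.672, 0.741, 0.001]
wrist_force: [0.3, -0.2, -0.8]
finger_gap: 0.0002
grip_force: 0.0
```

Emit:
{"method": "apply_moves", "body": {
  "rows": [
    {"xyz":[35,0,0],"turn":[0,0,0],"grip":0},
    {"xyz":[70,0,0],"turn":[0,0,0],"grip":0},
    {"xyz":[105,0,0],"turn":[0,0,0],"grip":0},
    {"xyz":[130,0,0],"turn":[0,0,0],"grip":0},
    {"xyz":[130,0,0],"turn":[0,0,0],"grip":0}
  ]
}}

```text
clock: 10.7
tcp_pos: [0.469, 0.1813, 0.2543]
orientation: [-0.0, 0.67, 0.743, 0.001]
wrist_force: [0.2, -0.5, -0.6]
finger_gap: -0.0003
grip_force: 0.0
```

```bash
python3 look.py t6.png
python3 - <<'E'
from h import *
c,z,K,T=load("top");W=world(z,K,T)
R=np.array([[.995,.1005],[-.1005,.995]])
for zl,zh in((.155,.168),(.168,.185)):
    P=W[95:200,230:365].reshape(-1,3);P=P[(P[:,2]>zl)&(P[:,2]<zh)]
    C=(P[:,:2]*1000-[580,7])@R.T   # cupboard axes from hinge
    C=C[(C[:,0]<60)&(C[:,1]>-250)]
    for a in range(-240,10,30):
        s=C[(C[:,1]>=a)&(C[:,1]<a+30)]
        if len(s):print(zl,a,s[:,0].min().round(1),len(s))
P=circ(W,(300,215,375,285),.033,.046);print("tin",P)
print("timer",circ(W,(190,160,228,195),.02,.07),"jar",circ(W,(380,258,420,295),.09,.11),"mug",circ(W,(342,148,395,192),.02,.11))
E
```

```text
10.75 [0.469 0.179 0.254] [ 0.3 -0.6 -0.5]
0.155 -240 -2.9 77
0.155 -210 -2.5 81
0.155 -180 -2.3 91
0.155 -150 -2.5 84
0.155 -120 -2.9 95
0.155 -90 -1.5 80
0.155 -60 -2.6 85
0.155 -30 -2.4 86
0.155 0 14.8 2
0.168 -240 13.2 238
0.168 -210 12.8 242
0.168 -180 13.0 234
0.168 -150 13.0 237
0.168 -120 13.3 241
0.168 -90 12.3 233
0.168 -60 13.4 248
0.168 -30 13.4 228
0.168 0 13.5 56
tin (array([ 399., -256.]), 43.3, np.float64(36.0), 824)
timer (array([576., 111.]), 30.9, np.float64(43.0), 412) jar (array([ 356., -384.]), 32.1, np.float64(98.0), 580) mug (array([ 625., -310.]), 57.6, np.float64(64.0), 784)
```

View pics/t6.png

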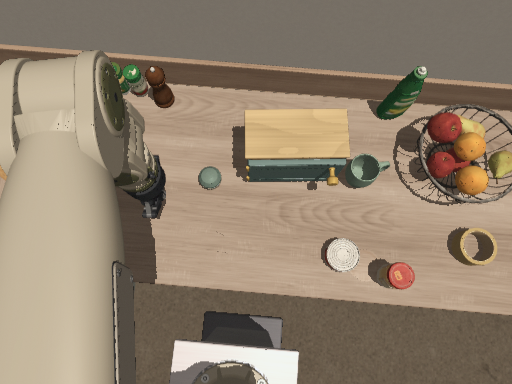

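The picture shows the door shut, with its face parallel to the cupboard front to within about 1 mm along its length. The knob is at (333,178) and the tin at (343,255), about 318 mm from the hinge. Mug, timer and jar haven't moved, and the arm touches nothing.

```bash
python3 -c "
from workcell import ticket
print(ticket.hand_in())"
```

```text
the job is handed in; nothing more can be done
None
```

The tin was slid clear to about 318 mm from the hinge (282 mm needed), the door was then pushed shut, the mug, timer and jar stayed where they stood, and the job is handed in; no verdict was returned.

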